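Seat a drive's control card with its injector levers

ROBOT

A 6-joint arm with a two-finger parallel gripper is mounted at the origin on a cart in front of the work surface, level with it; the furniture and walls round the work are solid. World frame = base frame: x ahead of the robot, y to its left, z up, the work surface at z = 0. Lengths are in m, angles in rad, forces in N, time in s.
With the tool pointing down it reaches from about 0.25 to 0.725 m from the base axis. Payload 4 kg.
Tool frame: the origin (TCP) lies midway between the tips of the shut fingers; the grasp point (between the pads) lies 19 mm behind it; z points along the fingers, y is the line along which they close (so a half turn about z gives the same grasp; the last joint's range is limited). The gripper opens to 85 mm and grips with 20 to 120 N. Pads are 22 mm wide; open, the fingers measure 114 mm over their backs; the gripper's body (76 mm by 85 mm) begins 54 mm behind the grasp point. The pads swing forward as they close: fully open they stand 13 mm farther back than shut.
Start: joints at [-1.203, 0.241, 0.005, 1.335, 0, 1.571], TCP at [0.18, -0.467, 0.231] pointing down, gripper open.
Joint ranges: [-2.72, 2.72], [-1.05, 1.87], [-1.09, 1.28], [-1.99, 2.15], [-1.42, 1.44], [-3.14, 3.14]. Speed limits (rad/s): [2.79, 2.79, 3.14, 3.14, 3.14, 3.14].

INTERFACE

Orientations are given as a unit quaternion [x, y, z, w].
In Python, from workcell import bot gives the robot as it stands. The module is installed in compiled form; this text tells all that it offers.
- The arm moves only by the tool drive_tool, never from a script. Its arguments are lists of equal length, an entry for each row: "slide": the shift along the tool's x, y, z scaled (see below), a list of three; "rotation": the turn, a rotation vector about the tool's x, y, z scaled (see below), a list of three. A call has exactly 8 rows; each row is the pose to reach, as a shift and turn from the pose commanded when the call began, along the tool's axes at that moment; what a row does not reach only later rows make up. The controller multiplies each number of a shift by 250 mm and each number of a turn by 0.5 rad. A row lasts 1/8 s, in which the tool goes at most 62.5 mm and 10.7 degrees, less where a joint would pass 70% of its speed; a pose out of reach is approached as far as the arm can. A call with a number of a shift or a turn outside -1 to 1 is refused whole. A call with a gripper value outside its range is refused whole. "gripper" is the opening, from 0 (shut) to 1 (fully open), set as the call begins (left out, the last holds). The fingers move at their own pace and stop on an object; the grip force is fixed at half the most. Time passes only in rows, so rows that repeat a pose let the fingers close, or fill a call up. It gives the time, the measured TCP pose, the force, the opening and the grip force at its end, in the units of the state.
- bot.get_obs(): the state, without advancing time (a new reading comes with each control period).
- bot.camera(name): name is "side" or "top" or "wrist"; returns a dict with "image" (384x512x3 uint8, red, green, blue), "z_map" (384x512 float32, m along the optical axis (not along the pixel's ray), 0 where there is no reading), "camera_matrix" (3x3 intrinsics, pixels), "xyz" and "orientation" of the camera in the world. Camera axes: x right, y up, looking along -z (the intrinsics and any distortion apply to the point x, -y, -z); pixel columns grow to the right and rows downward; lengths in m; the calibration is good to about 2 mm. The wrist camera is an equidistant fisheye: a pixel r from the principal point sees the ray r / f radians off the axis. A picture is of the moment at which its call begins.
- bot.job_done(): hands the job in; it is judged then, once.
The state is a dict: "clock": time; "joint_pos": joint angles; "joint_vel": joint speeds; "tau": joint torques, N m; "eef_pos": TCP position; "tool_rot": TCP orientation; "ft_force": force on the tool from outside, world axes, zero at the start; "ft_torque": the same for the moment, N m; "grip_width": finger opening in m; "grasp_force": force on a finger pad.
Only numpy, scipy, OpenCV 4.12 (cv2) and the standard library are available. Lean on these libraries where they do the work, as an engineer would, in place of code of your own. Each camera call takes 0.05 s, during which the arm holds its last target. There are 200 camera calls.

TASK

Lift the green control card out of its wooden stand and set it upright in the slot of the drive base, let go, and then seat it with the two orange levers only, never pushing on the card by hand: swing the left lever inward until the card bottoms and lean on its bar with about 12 to 15 N for half a second, then do the same with the right lever. More than 18 N on a lever bar would crack it, and the other things on the bench stay where they are.

Things in the scene. Friction and masses are not known exactly. Their poses are not given: they have to be found in the camera images.
- drive_base: drive base, fixed: dark steel plate 84 x 236 x 8 mm with an upright card slot along its y axis between aluminium guide walls, an orange lever at each end; origin on the bench under the slot's middle, z up, +y along the slot to the left lever (left as seen from the robot), x across it, away from the robot. Terminals, capacitors and heat sink stay below 35 mm.
- slot (a point): middle of the slot, 56 mm above the bench (top of the inner guide walls, which stand 28 to 45 mm either side of the middle along y, with flared mouths up to 63 mm high, 3 mm wider on each side). Slot 8 mm wide for the 5 mm card, 130 mm between end stops for the 124 mm card; outer walls and stops 42 mm high.
- card_bar (a point): centre of the black grip bar along the top of the green card: 14 mm thick (card x), 64 mm long (card y), 20 mm high; pinch it across its thickness from above. Its top is 10 mm above this point, the card's foot 68 mm below.
- card: green control card 124 mm long (y), 78 mm high (z), 5 mm thick (x), 0.15 to 0.3 kg; origin at the middle of its lower edge (foot). Upper part 90 mm long; the shoulders that the levers press on are 34 mm above the foot at the last 17 mm of each end. Lower corners chamfered 4 mm. Either way round fits.
- card_foot (a point): middle of the card's lower edge. The connector in the slot floats, so its height differs by up to 4.5 mm either way between starts and is not measured: the foot stands 15.5 to 24.5 mm above the bench on the raised strips, 9.5 to 18.5 mm when home.
- card_stand: wooden stand with a groove, 60 x 140 x 28 mm, fixed; the card starts upright in its 20 mm deep groove, foot 8 mm above the bench; origin under its centre, y along the groove
- lever_left (a joint): Left lever at the +y end of the slot, rad: 0 = nominal home, + = handle swung outward (open); starts 1.05 to 1.2, stays where it is left, range -0.35 to 1.3. With the card on the raised strips its toe meets the card's shoulder at about 0 to 0.45; with the card home it reads -0.2 to 0.18.
- lever_right (a joint): Right lever at the -y end of the slot, rad: 0 = nominal home, + = handle swung outward (open); starts 1.05 to 1.2, stays where it is left, range -0.35 to 1.3. With the card on the raised strips its toe meets the card's shoulder at about 0 to 0.45; with the card home it reads -0.2 to 0.18.
- grip_left: orange round crossbar (a sleeve free to roll) atop the left lever, where to push: 12 mm thick, 26 mm long (along base x); origin at its centre. The handle is cranked inward below it, so a fingertip reaching up to 30 mm below the bar, pushing level from outside toward the slot, swings the lever all the way. Needs about 5 to 9 N while the strip yields, then it stops firmly.
- grip_right: orange round crossbar (a sleeve free to roll) atop the right lever, where to push: 12 mm thick, 26 mm long (along base x); origin at its centre. The handle is cranked inward below it, so a fingertip reaching up to 30 mm below the bar, pushing level from outside toward the slot, swings the lever all the way. Needs about 5 to 9 N while the strip yields, then it stops firmly.
- pivot_left (a point): hinge (axis along base x) of the left lever, 85.5 mm from the slot's middle along base +y, 51.5 mm above the bench. From here the bar lies 24 mm inward and 66 mm up at lever angle 0, about 48 mm outward and 51 mm up at 1.1, at most 70 mm up between. A steel toe, 7 mm thick, reaches 32 mm toward the slot (level at 0) and presses on the card's shoulder.
- pivot_right (a point): hinge (axis along base x) of the right lever, 85.5 mm from the slot's middle along base -y, 51.5 mm above the bench. From here the bar lies 24 mm inward and 66 mm up at lever angle 0, about 48 mm outward and 51 mm up at 1.1, at most 70 mm up between. A steel toe, 7 mm thick, reaches 32 mm toward the slot (level at 0) and presses on the card's shoulder.
- strip_left (a joint): contact strip under the left end of the card, at the bottom of the slot: 0 = raised, 0.006 m = pressed fully home. It yields only under about 12 N and stays where it is pressed; each end of the card goes down with its own lever.
- strip_right (a joint): the same under the right end of the card
- tape_measure: yellow tape measure, bystander, loose, 38 x 83 x 62 mm; origin under its centre
- screws_b: small orange carton of screws, bystander, loose, 57 x 76 x 38 mm; origin under its centre

How it is judged:
On the way, in this order (a step that is already met when the one before it is completed fails the run):
1. the card stands in the slot on the raised strips, let go, both levers still open (x of card_foot in the frame of drive_base between -0.005 and 0.005 m and y of card_foot in the frame of drive_base between -0.008 and 0.008 m and angle between the y axis of card and the y axis of drive_base, either way round below 0.2 rad and angle between card's own z axis and vertical below 0.15 rad and z of card_foot in the frame of drive_base below 0.0275 m and value of joint each of strip_left, strip_right below 0.0025 m and contact force between the fingers and card below 0.2 N and value of joint each of lever_left, lever_right above 0.5 rad), for 0.2 s.
2. the left end is driven home and the left bar is leaned on with more than 10 N (value of joint strip_left above 0.005 m and contact force between the fingers and grip_left above 10 N), for 0.15 s.
3. the right end is driven home and the right bar is leaned on with more than 10 N (value of joint strip_right above 0.005 m and contact force between the fingers and grip_right above 10 N), for 0.15 s.
At the end, for the whole second after the job is handed in: The card stands in the slot (foot within 5 mm across and 8 mm along of the middle, leaning less than 0.1 rad) with both contact strips pressed at least 5 of their 6 mm, both levers swung inward (below 0.25 rad), and the card at rest (x of card_foot in the frame of drive_base between -0.005 and 0.005 m and y of card_foot in the frame of drive_base between -0.008 and 0.008 m and value of joint each of strip_left, strip_right above 0.005 m and z of card_foot in the frame of drive_base below 0.0205 m and angle between card's own z axis and vertical below 0.1 rad and linear speed of card below 0.02 m/s and value of joint each of lever_left, lever_right below 0.25 rad); the robot touches nothing.
It fails at once if the left bar takes more than 18 N (contact force between the fingers and grip_left above 18 N).
It fails at once if the right bar takes more than 18 N (contact force between the fingers and grip_right above 18 N).
It fails at once if the card is pushed down by hand instead of by the levers (contact force between the fingers and card above 3 N and value of joint any of strip_left, strip_right above 0.004 m).
It fails at once if the tape measure or screw carton is moved more than 30 mm (distance of any of tape_measure, screws_b from where it was at the start of the episode above 0.03 m).
It also fails if it takes over 72 s, if anything falls off the work surface, if the arm or the gripper's body presses on something with over 40 N, if the wrist force passes 120 N, or if a joint passes its speed limit or range.

## Working session

There is one attempt and no reset: what is moved stays moved. The work goes in short steps, Python scripts to look and compute and a tool call to move; the robot and the scene stay as the last step left them, time stands still between calls to the robot, and variables do not carry over. Pictures are saved under pics/ and viewed, at most 10 in all, crops included, and the job is handed in when it is done.

Besides the shell and the picture viewer there is one more tool, called after "Emit:" as name(argument=value, ...) on one line, values as JSON. drive_tool: Moves the arm, as the interface text tells. Shifts and turns lie within -1 to 1; 1 stands for 250 mm of shift or 0.5 rad of turn. Its arguments: {"type":"object","properties":{"slide":{"type":"array","items":{"type":"array","items":{"type":"number"}}},"rotation":{"type":"array","items":{"type":"array","items":{"type":"number"}}},"gripper":{"type":"number"}},"required":["slide","rotation"]}

```bash
mkdir -p pics; cat > h.py <<'E'
import numpy as np,cv2
from scipy.spatial.transform import Rotation as R
from workcell import bot
def cloud(c):
    K=c["camera_matrix"];z=c["z_map"];h,w=z.shape
    u,v=np.meshgrid(np.arange(w),np.arange(h))
    p=np.stack([(u-K[0,2])/K[0,0]*z,-(v-K[1,2])/K[1,1]*z,-z],-1)
    q=c["orientation"]
    return p@R.from_quat(q).as_matrix().T+np.array(c["xyz"])
def save(c,n):
    cv2.imwrite(f"pics/{n}.png",cv2.cvtColor(c["image"],cv2.COLOR_RGB2BGR))
E
python3 - <<'E'
from h import *
o=bot.get_obs()
for k,v in o.items(): print(k,np.round(v,3))
for n in("top","side"):
    c=bot.camera(n);save(c,n);np.savez(f"{n}.npz",P=cloud(c),img=c["image"],z=c["z_map"])
    print(n,c["camera_matrix"].round(1).tolist(),np.round(c["xyz"],3),np.round(R.from_quat(c["orientation"]).as_matrix(),2).tolist())
a=cv2.imread("pics/top.png");b=cv2.imread("pics/side.png")
E
```

```text
clock 0.0
joint_pos [-1.203  0.241  0.004  1.335  0.     1.571]
joint_vel [ 0.     0.002  0.001  0.    -0.001 -0.   ]
tau [-1.0000e-03 -3.7232e+01  2.5241e+01  1.7000e-02 -0.0000e+00  0.0000e+00]
eef_pos [ 0.18  -0.466  0.23 ]
tool_rot [ 0.983  0.183 -0.    -0.001]
ft_force [ 0.461 -0.1   -0.049]
ft_torque [0.031 0.058 0.018]
grasp_force 0.0
grip_width 0.085
top [[485.6, 0.0, 253.2], [0.0, 485.6, 196.7], [0.0, 0.0, 1.0]] [ 0.418 -0.063  1.438] [[0.01, 1.0, -0.06], [-1.0, 0.01, 0.01], [0.01, 0.06, 1.0]]
side [[356.0, 0.0, 260.3], [0.0, 356.0, 193.6], [0.0, 0.0, 1.0]] [0.036 0.908 0.592] [[-0.9, 0.19, -0.39], [-0.43, -0.37, 0.83], [0.02, 0.91, 0.41]]
```

View pics/top.png

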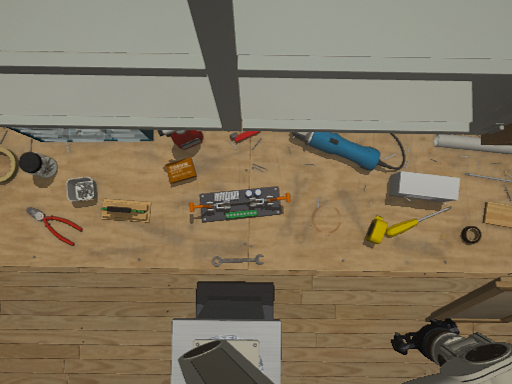

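View pics/side.png

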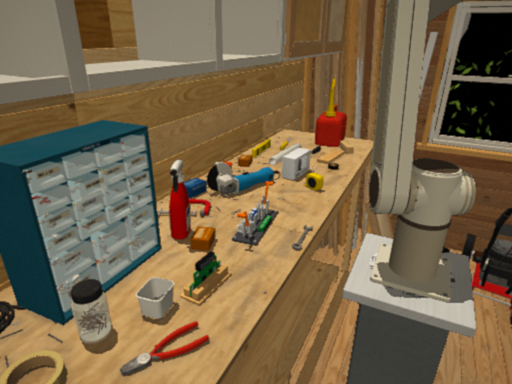

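The top view shows the stand with the card at about (126,210). The base is centred near (240,204), with its left bar at (193,207) and right bar at (288,197). The carton is at (181,171) and the tape at (376,230). Next I'll enlarge this and measure.

```bash
python3 - <<'E'
from h import *
d=np.load("top.npz");P=d["P"];img=d["img"]
def fit(name,m):
    q=P[m];xy=q[:,:2].astype(np.float32)
    r=cv2.minAreaRect(xy);print(name,m.sum(),"mean",q.mean(0).round(4),"rect",np.round(r[0],4),np.round(r[1],4),round(r[2],1),"z",q[:,2].min().round(3),q[:,2].max().round(3))
hsv=cv2.cvtColor(img,cv2.COLOR_RGB2HSV)
def win(u0,u1,v0,v1):
    m=np.zeros(img.shape[:2],bool);m[v0:v1,u0:u1]=1;return m
z=P[...,2]
w=win(95,158,190,228)
fit("stand",w&(z>0.015)&(z<0.04))
fit("card>60",w&(z>0.06))
fit("grip bar",w&(z>0.075))
w=win(180,300,180,226)
fit("plate",w&(z>0.004)&(z<0.014))
o=(hsv[...,0]<16)&(hsv[...,1]>190)&(hsv[...,2]>120)
fit("barL",w&(z>.09)&win(180,205,180,226));fit("barR",w&(z>.09)&win(275,300,180,226))
fit("walls",w&(z>.05)&win(210,270,180,226))
fit("walls35",w&(z>.037)&(z<.09)&win(205,275,180,226))
fit("carton",win(160,202,150,190)&(z>0.015));fit("tape",win(360,395,210,250)&(z>0.015))
print("cabinet", [P[120,u].round(3).tolist() for u in(60,180,300,420)])
c=np.vstack([cv2.resize(img[185:230,85:165],None,fx=9,fy=6,interpolation=cv2.INTER_CUBIC)[:, :720],cv2.resize(img[178:228,180:300],None,fx=6,fy=6,interpolation=cv2.INTER_CUBIC)])
cv2.imwrite("pics/crop1.png",c[...,::-1])
E
```

```text
stand 519 mean [0.4656 0.2975 0.0275] rect [0.4699 0.3142] [0.1666 0.0642] 75.8 z 0.015 0.04
card>60 162 mean [0.4616 0.2717 0.1828] rect [0.4483 0.1416] [0.4136 0.0171] 83.9 z 0.061 1.438
grip bar 138 mean [0.4612 0.2694 0.2029] rect [0.4477 0.1355] [0.4014 0.0171] 83.9 z 0.077 1.438
plate 1586 mean [ 0.4885 -0.0367  0.008 ] rect [ 0.4923 -0.0334] [0.1332 0.3514] 0.9 z 0.004 0.014
barL 76 mean [0.4733 0.0831 0.1414] rect [0.4537 0.0189] [0.1769 0.0264] 75.0 z 0.094 1.438
barR 80 mean [ 0.4953 -0.1504  0.2214] rect [ 0.4708 -0.114 ] [0.0306 0.1435] 34.1 z 0.092 1.438
walls 134 mean [ 0.484  -0.0335  0.1553] rect [ 0.4589 -0.0384] [0.0872 0.1715] 6.8 z 0.051 1.438
walls35 241 mean [ 0.4903 -0.0347  0.0581] rect [ 0.5    -0.0337] [0.0476 0.1942] 6.6 z 0.037 0.088
carton 543 mean [0.5796 0.1337 0.0655] rect [0.5014 0.0676] [0.297  0.0895] 40.7 z 0.017 1.438
tape 450 mean [ 0.4143 -0.4316  0.0617] rect [ 0.4022 -0.2768] [0.0791 0.421 ] 6.4 z 0.015 1.438
cabinet [[0.618, 0.301, 0.518], [0.623, 0.073, 0.515], [0.626, -0.158, 0.516], [0.632, -0.393, 0.505]]
```

View pics/crop1.png

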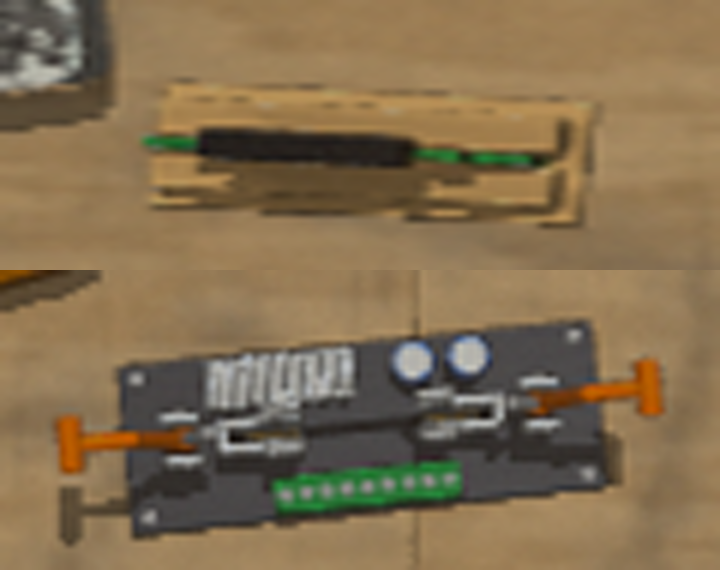

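```bash
python3 - <<'E'
from h import *
d=np.load("top.npz");P=d["P"];img=d["img"];Z=d["z"]
z=np.where(Z>0,P[...,2],-1)
def win(u0,u1,v0,v1):
    m=np.zeros(img.shape[:2],bool);m[v0:v1,u0:u1]=1;return m
def fit(name,m):
    m=m&(z<0.3);q=P[m];r=cv2.minAreaRect(q[:,:2].astype(np.float32));b=cv2.boxPoints(r)
    l=np.linalg.norm(b[1]-b[0])>np.linalg.norm(b[2]-b[1]);e=(b[1]-b[0]) if l else (b[2]-b[1])
    print(name,m.sum(),"mean",q.mean(0).round(4),"rect",np.round(r[0],4),np.round(sorted(r[1]),4),"long axis deg from y",np.round(np.degrees(np.arctan(-e[0]/e[1])),1),"z",q[:,2].min().round(3),np.median(q[:,2]).round(3),q[:,2].max().round(3))
    # pca
    x=q[:,:2]-q[:,:2].mean(0);e=np.linalg.svd(x,full_matrices=0)[2][0];print("    pca deg",np.degrees(np.arctan(-e[0]/e[1])).round(1))
w=win(95,160,190,228)
fit("stand",w&(z>0.02)&(z<0.035));fit("bar",w&(z>0.077))
w=win(180,300,180,226)
fit("plate",w&(z>0.004)&(z<0.014))
fit("barL",w&(z>.09)&win(180,205,180,226));fit("barR",w&(z>.09)&win(275,300,180,226))
fit("walls",w&(z>.045)&(z<.07)&win(205,275,180,226))
fit("carton",win(160,202,150,190)&(z>0.025));fit("tape",win(360,395,210,250)&(z>0.025))
# pixel to plane projection for hand-read pixels
c=bot.camera("top");K=c["camera_matrix"];Rm=R.from_quat(c["orientation"]).as_matrix();o=np.array(c["xyz"])
def px(u,v,h):
    r=Rm@np.array([(u-K[0,2])/K[0,0],-(v-K[1,2])/K[1,1],-1]);return (o+r*(h-o[2])/r[2]).round(4)
A=lambda x,y,h:px(85+(x-4)/9,185+(y-2.5)/6,h)
B=lambda x,y,h:px(180+(x-2.5)/6,178+(y-270-2.5)/6,h)
print("bar ends",A(200,145,.086),A(413,152,.086),"stand corners",A(168,85,.028),A(598,102,.028),A(580,222,.028),A(152,205,.028))
print("plate corners",B(120,368,.008),B(590,322,.008),B(605,488,.008),B(134,536,.008))
print("barsL/R",B(70,444,.103),B(648,388,.103))
E
```

```text
stand 483 mean [0.4654 0.2975 0.0275] rect [0.4699 0.3144] [0.0642 0.1661] long axis deg from y -14.2 z 0.02 0.028 0.034
    pca deg -4.9
bar 124 mean [0.4653 0.3012 0.0855] rect [0.4654 0.3027] [0.015  0.0647] long axis deg from y -3.1 z 0.078 0.085 0.092
    pca deg -3.5
plate 1586 mean [ 0.4885 -0.0367  0.008 ] rect [ 0.4923 -0.0334] [0.1332 0.3514] long axis deg from y 0.9 z 0.004 0.008 0.014
    pca deg 3.5
barL 74 mean [0.4748 0.0871 0.1064] rect [0.4743 0.0822] [0.0248 0.0401] long axis deg from y 1.5 z 0.094 0.107 0.113
    pca deg 4.9
barR 73 mean [ 0.5027 -0.1588  0.1048] rect [ 0.504 -0.154] [0.0223 0.0412] long axis deg from y -0.4 z 0.092 0.106 0.112
    pca deg 5.1
walls 147 mean [ 0.4891 -0.0329  0.0592] rect [ 0.4894 -0.0359] [0.0264 0.1865] long axis deg from y 6.6 z 0.045 0.06 0.069
    pca deg 6.5
carton 527 mean [0.5831 0.1379 0.0373] rect [0.5839 0.1388] [0.0583 0.0769] long axis deg from y 17.0 z 0.025 0.037 0.047
    pca deg 18.1
tape 377 mean [ 0.4141 -0.4301  0.0546] rect [ 0.4084 -0.4446] [0.0678 0.0681] long axis deg from y -22.1 z 0.025 0.059 0.071
    pca deg 48.8
bar ends [0.4652 0.3331 0.086 ] [0.4629 0.2674 0.086 ] stand corners [0.4961 0.3614 0.028 ] [0.4899 0.2228 0.028 ] [0.4319 0.227  0.028 ] [0.4381 0.3646 0.028 ]
plate corners [0.5156 0.0846 0.008 ] [ 0.5417 -0.1462  0.008 ] [ 0.4601 -0.1545  0.008 ] [0.4333 0.076  0.008 ]
barsL/R [0.4739 0.0969 0.103 ] [ 0.5034 -0.1677  0.103 ]
```

```bash
cat >> h.py <<'E'
def plan(*wps,q0=None,p0=None):
    """wps: (x,y,z,theta_deg) tool down, tool x=(cos th,sin th). one call each; prints slide, rotation units"""
    o=bot.get_obs();p=np.array(o["eef_pos"] if p0 is None else p0);q=R.from_quat(o["tool_rot"]) if q0 is None else q0
    for w in wps:
        t=np.array(w[:3]);th=np.radians(w[3]);Q=R.from_matrix(np.array([[np.cos(th),np.sin(th),0],[np.sin(th),-np.cos(th),0],[0,0,-1]]))
        print(w,"slide",(q.inv().apply(t-p)/.25).round(3).tolist(),"rot",((q.inv()*Q).as_rotvec()/.5).round(3).tolist());p,q=t,Q
E
python3 - <<'E'
from h import *
plan((.36,-.32,.3,45),(.43,-.08,.3,70),(.46,.16,.27,87),(.465,.301,.16,87))
E
```

```text
(0.36, -0.32, 0.3, 45) slide [0.883, -0.286, -0.277] rot [-0.003, -0.001, -0.835]
(0.43, -0.08, 0.3, 70) slide [0.877, -0.481, 0.0] rot [0.0, 0.0, -0.873]
(0.46, 0.16, 0.27, 87) slide [0.943, -0.216, 0.12] rot [0.0, 0.0, -0.593]
(0.465, 0.301, 0.16, 87) slide [0.564, -0.01, 0.44] rot [0.0, 0.0, 0.0]
```

Emit:
drive_tool(slide=[[0.15,-0.05,-0.05],[0.3,-0.1,-0.1],[0.45,-0.15,-0.15],[0.6,-0.2,-0.2],[0.75,-0.25,-0.24],[0.88,-0.29,-0.28],[0.88,-0.29,-0.28],[0.88,-0.29,-0.28]], rotation=[[0,0,-0.14],[0,0,-0.28],[0,0,-0.42],[0,0,-0.56],[0,0,-0.7],[0,0,-0.84],[0,0,-0.84],[0,0,-0.84]], gripper=1)

```text
clock: 1.15
eef_pos: [0.3586, -0.3198, 0.3008]
tool_rot: [0.923, 0.384, -0.0, -0.0]
ft_force: [-0.8, 0.2, -0.6]
grip_width: 0.0854
grasp_force: 0.0
```

Emit:
drive_tool(slide=[[0.15,-0.08,0],[0.3,-0.16,0],[0.45,-0.24,0],[0.6,-0.32,0],[0.75,-0.4,0],[0.88,-0.48,0],[0.88,-0.48,0],[0.88,-0.48,0]], rotation=[[0,0,-0.15],[0,0,-0.3],[0,0,-0.45],[0,0,-0.6],[0,0,-0.75],[0,0,-0.87],[0,0,-0.87],[0,0,-0.87]])

```text
clock: 2.15
eef_pos: [0.4286, -0.0802, 0.301]
tool_rot: [0.819, 0.573, -0.0, -0.0]
ft_force: [0.4, -0.3, -0.0]
grip_width: 0.0851
grasp_force: 0.0
```

```bash
python3 - <<'E'
from h import *
c=bot.camera("wrist");save(c,"w1");np.savez("w1.npz",**{k:c[k] for k in c})
print(c["camera_matrix"].round(1).tolist(),np.round(c["xyz"],4),R.from_quat(c["orientation"]).as_matrix().round(3).tolist())
o=bot.get_obs();print(o["eef_pos"],o["clock"],o["ft_force"])
plan((.46,.16,.27,87),(.465,.301,.16,87))
E
```

```text
[[297.3, 0.0, 253.4], [0.0, 297.3, 191.9], [0.0, 0.0, 1.0]] [ 0.4567 -0.0039  0.4441] [[0.939, 0.326, 0.11], [-0.344, 0.89, 0.298], [-0.001, -0.318, 0.948]]
[ 0.42869432 -0.08037977  0.30105601] 2.2 [ 0.60628969  0.86224344 -0.04924349]
(0.46, 0.16, 0.27, 87) slide [0.946, -0.212, 0.124] rot [-0.001, 0.001, -0.596]
(0.465, 0.301, 0.16, 87) slide [0.564, -0.01, 0.44] rot [0.0, 0.0, 0.0]
```

View pics/w1.png

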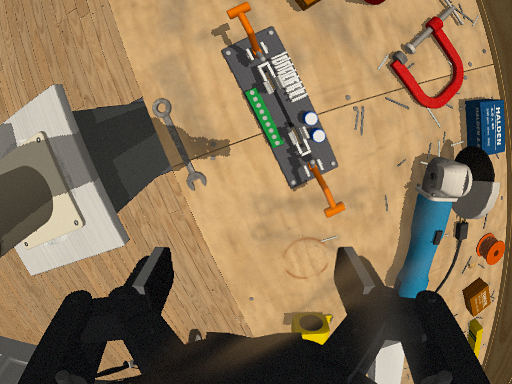

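The wrist view shows the base from (221,52) to (338,165), the left bar at about (239,10) and the right bar at about (335,210). I'll enlarge it to read the slot.

```bash
python3 - <<'E'
import cv2
a=cv2.imread("pics/w1.png")[20:192,212:346]
b=cv2.resize(a,None,fx=3.4,fy=3.4,interpolation=cv2.INTER_CUBIC);cv2.imwrite("pics/w1c.png",b);print(b.shape)
E
```

```text
(585, 456, 3)
```

View pics/w1c.png

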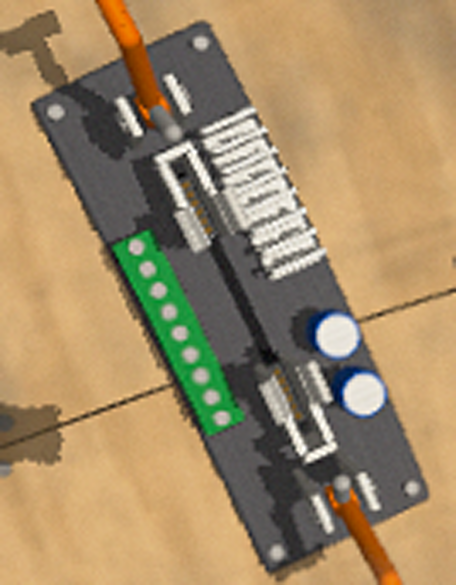

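Emit:
drive_tool(slide=[[0.15,-0.03,0.02],[0.3,-0.06,0.04],[0.45,-0.1,0.06],[0.6,-0.13,0.08],[0.75,-0.17,0.1],[0.95,-0.21,0.12],[0.95,-0.21,0.12],[0.95,-0.21,0.12]], rotation=[[0,0,-0.1],[0,0,-0.2],[0,0,-0.3],[0,0,-0.4],[0,0,-0.5],[0,0,-0.6],[0,0,-0.6],[0,0,-0.6]])

```text
clock: 3.2
eef_pos: [0.4608, 0.1607, 0.271]
tool_rot: [0.725, 0.689, -0.001, 0.0]
ft_force: [0.2, -0.4, 0.2]
grip_width: 0.0852
grasp_force: 0.0
```

```bash
cat >> h.py <<'E'
def wpx(c,u,v,h):
    K=c["camera_matrix"];a=(u-K[0,2])/K[0,0];b=(v-K[1,2])/K[1,1];t=np.hypot(a,b);s=np.sin(t)/t
    r=R.from_quat(c["orientation"]).apply([a*s,-b*s,-np.cos(t)]);o=np.array(c["xyz"]);return o+r*(h-o[2])/r[2]
E
python3 - <<'E'
from h import *
c=np.load("w1.npz")
B=lambda x,y,h:wpx(c,212+(x-1.2)/3.4,20+(y-1.2)/3.4,h)[:2]
q=np.array([B(32,103,.008),B(210,22,.008),B(427,495,.008),B(270,575,.008)]);print(q.round(4).tolist(),"ctr",q.mean(0).round(4))
for s in(q[0]-q[3],q[1]-q[2]): print("psi",np.degrees(np.arctan2(-s[0],s[1])).round(2),np.linalg.norm(s).round(4))
u,l=B(170,151,.042),B(322,455,.042);s=u-l;print("stops",u.round(4),l.round(4),((u+l)/2).round(4),np.degrees(np.arctan2(-s[0],s[1])).round(2),np.linalg.norm(s).round(4))
u,l=wpx(c,239,10,.103)[:2],wpx(c,335,210,.103)[:2];s=u-l;print("bars",u.round(4),l.round(4),((u+l)/2).round(4),np.degrees(np.arctan2(-s[0],s[1])).round(2))
w=bot.camera("wrist");save(w,"w2");np.savez("w2.npz",**w)
a=w["image"];print(bot.get_obs()["clock"]);cv2.imwrite("pics/w2b.png",cv2.resize(a[0:240,120:400],None,fx=2.5,fy=2.5,interpolation=cv2.INTER_CUBIC)[...,::-1])
plan((.465,.301,.16,87))
E
```

```text
[[0.4365, 0.0766], [0.5193, 0.0844], [0.5427, -0.1447], [0.4627, -0.1562]] ctr [ 0.4903 -0.035 ]
psi 6.42 0.2343
psi 5.84 0.2303
stops [0.4815 0.0329] [ 0.4985 -0.1027] [ 0.49   -0.0349] 7.13 0.1367
bars [0.4762 0.097 ] [ 0.506  -0.1695] [ 0.4911 -0.0362] 6.39
3.25
(0.465, 0.301, 0.16, 87) slide [0.563, -0.012, 0.445] rot [-0.001, 0.001, 0.004]
```

View pics/w2b.png

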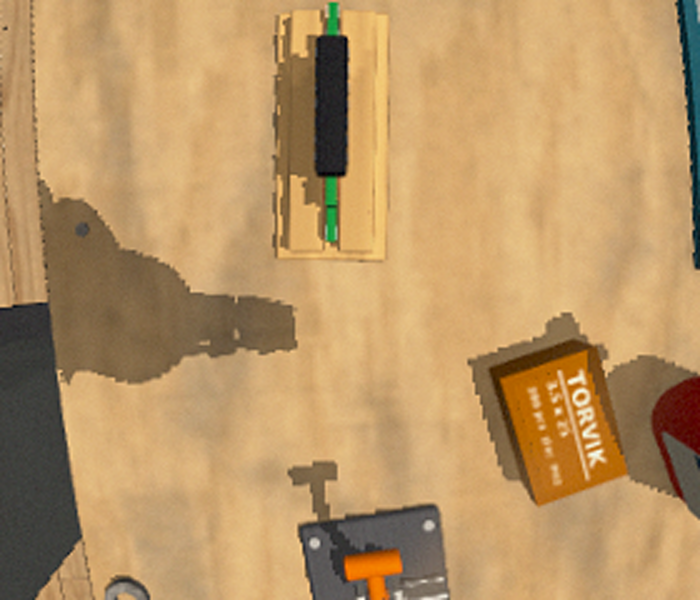

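The crop shows the card's bar from (332,36) to (331,175), upright in the stand. The path to it is clear.

```bash
python3 - <<'E'
from h import *
c=np.load("w2.npz")
B=lambda x,y,h:wpx(c,120+(x-.75)/2.5,(y-.75)/2.5,h)[:2]
u,l=B(332.5,36,.086),B(331.5,175,.086);s=u-l;print("bar",u.round(4),l.round(4),((u+l)/2).round(4),np.degrees(np.arctan2(-s[0],s[1])).round(2),np.linalg.norm(s).round(4))
q=np.array([B(276,14,.028),B(388,14,.028),B(386,259,.028),B(277,258,.028)]);print(q.mean(0),q.round(3).tolist())
E
```

```text
bar [0.4688 0.3342] [0.4651 0.2707] [0.4669 0.3025] -3.34 0.0636
[0.46636202 0.29804385] [[0.441, 0.365], [0.498, 0.362], [0.491, 0.231], [0.435, 0.234]]
```

Emit:
drive_tool(slide=[[0.14,0,0.05],[0.28,0,0.12],[0.42,-0.01,0.2],[0.565,-0.01,0.32],[0.565,-0.01,0.5],[0.565,-0.01,0.68],[0.565,-0.01,0.8],[0.565,-0.01,0.856]], rotation=[[0,0,0],[0,0,0],[0,0,0],[0,0,0],[0,0,0],[0,0,0],[0,0,0],[0,0,0]])

```text
clock: 4.25
eef_pos: [0.4647, 0.3009, 0.0558]
tool_rot: [0.725, 0.689, -0.001, -0.0]
ft_force: [0.0, 0.7, -0.0]
grip_width: 0.0856
grasp_force: 0.0
```

Emit:
drive_tool(slide=[[0,0,0],[0,0,0],[0,0,0],[0,0,0],[0,0,0],[0,0,0],[0,0,0],[0,0,0]], rotation=[[0,0,0],[0,0,0],[0,0,0],[0,0,0],[0,0,0],[0,0,0],[0,0,0],[0,0,0]], gripper=0)

```text
clock: 5.25
eef_pos: [0.466, 0.3038, 0.0585]
tool_rot: [0.724, 0.69, 0.001, 0.0]
ft_force: [-0.1, -0.7, 7.4]
grip_width: 0.013
grasp_force: 59.9
```

Emit:
drive_tool(slide=[[0,0,-0.05],[0,0,-0.12],[0,0,-0.2],[0,0,-0.28],[0,0,-0.36],[0,0,-0.44],[0,0,-0.48],[0,0,-0.48]], rotation=[[0,0,0],[0,0,0],[0,0,0],[0,0,0],[0,0,0],[0,0,0],[0,0,0],[0,0,0]])

```text
clock: 6.25
eef_pos: [0.4651, 0.3033, 0.1777]
tool_rot: [0.724, 0.69, 0.0, -0.0]
ft_force: [-0.6, 0.4, -2.6]
grip_width: 0.0129
grasp_force: 59.0
```

```bash
python3 - <<'E'
from h import *
o=bot.get_obs();print(o["eef_pos"],o["ft_force"],o["grip_width"],o["clock"])
plan((.478,.13,.178,92),(.489,-.035,.178,96.5))
E
```

```text
[0.46505832 0.30327765 0.17770324] [-0.55672078  0.35401365 -2.60315999] 0.012937548487156732 6.25
(0.478, 0.13, 0.178, 92) slide [-0.69, 0.085, -0.001] rot [0.001, -0.001, -0.166]
(0.489, -0.035, 0.178, 96.5) slide [-0.661, 0.021, 0.0] rot [0.0, 0.0, -0.157]
```

Emit:
drive_tool(slide=[[-0.11,0.01,0],[-0.22,0.03,0],[-0.33,0.04,0],[-0.44,0.055,0],[-0.55,0.07,0],[-0.64,0.08,0],[-0.69,0.085,0],[-0.69,0.085,0]], rotation=[[0,0,-0.03],[0,0,-0.06],[0,0,-0.09],[0,0,-0.12],[0,0,-0.15],[0,0,-0.166],[0,0,-0.166],[0,0,-0.166]])

```text
clock: 7.25
eef_pos: [0.4776, 0.1293, 0.1767]
tool_rot: [0.695, 0.719, -0.0, -0.0]
ft_force: [-0.0, -0.0, -3.5]
grip_width: 0.013
grasp_force: 58.9
```

Emit:
drive_tool(slide=[[-0.11,0.003,0],[-0.22,0.006,0],[-0.33,0.01,0],[-0.44,0.013,0],[-0.55,0.017,0],[-0.63,0.02,0],[-0.661,0.021,0],[-0.661,0.021,0]], rotation=[[0,0,-0.03],[0,0,-0.06],[0,0,-0.09],[0,0,-0.12],[0,0,-0.15],[0,0,-0.157],[0,0,-0.157],[0,0,-0.157]])

```text
clock: 8.25
eef_pos: [0.4891, -0.0346, 0.1772]
tool_rot: [0.666, 0.746, 0.0, -0.0]
ft_force: [1.0, 1.0, -3.1]
grip_width: 0.0126
grasp_force: 58.9
```

```bash
python3 - <<'E'
from h import *
o=bot.get_obs();print(o["eef_pos"],o["ft_force"],o["clock"])
c=bot.camera("wrist");save(c,"w3");np.savez("w3.npz",**c)
s=bot.camera("side");save(s,"s3");np.savez("s3.npz",**s)
t=bot.camera("top");np.savez("t3.npz",**t)
a=c["image"][20:270,140:380];a=cv2.resize(a,None,fx=2.2,fy=2.2,interpolation=cv2.INTER_CUBIC)
b=cv2.resize(s["image"][150:250,215:300],None,fx=3,fy=5.5*1.0,interpolation=cv2.INTER_CUBIC)
print(a.shape,b.shape)
cv2.imwrite("pics/m3.png",np.hstack([a,b])[...,::-1])
E
```

```text
[ 0.48913082 -0.03464466  0.17716765] [ 1.01636852  1.04191803 -3.14681292] 8.25
(550, 528, 3) (550, 255, 3)
```

View pics/m3.png

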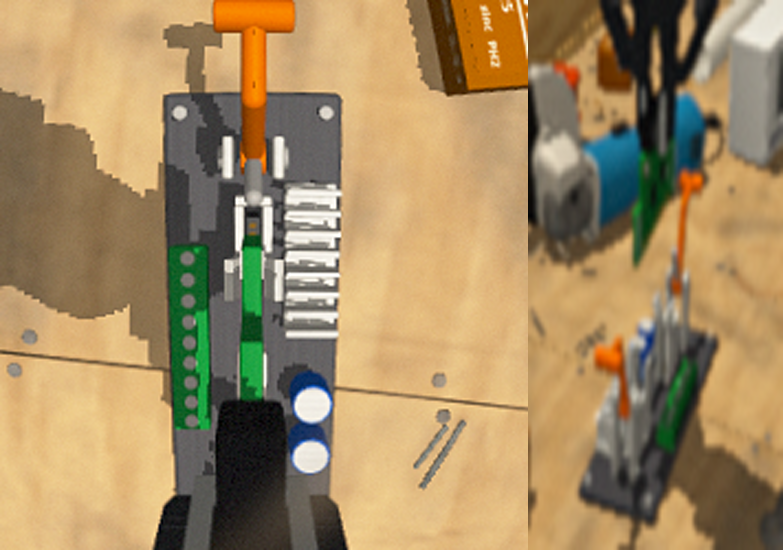

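```bash
python3 - <<'E'
from h import *
c=np.load("w3.npz")
B=lambda x,y,h:wpx(c,140+(x-.6)/2.2,20+(y-.6)/2.2,h)[:2]
psi=np.radians(6.5);y=np.array([-np.sin(psi),np.cos(psi)]);x=np.array([np.cos(psi),np.sin(psi)])
t=np.array([.4891,-.0346])
def rel(n,p): print(n,p.round(4),"along",((p-t)@y).round(4),"across",((p-t)@x).round(4))
rel("card end shoulder",B(253,238,.162));rel("card top-part end .182",B(253,318,.196))
rel("card edge L",B(242,300,.162));rel("card edge R",B(264,300,.162))
rel("U end mid",B(253,198,.042));rel("lever pivot region",B(253,160,.0515));rel("wall upper L",B(229,265,.063));rel("wall R",B(279,265,.063))
rel("bar",B(254.5,15,.103));rel("plate L",B(164,95,.008));rel("plate R",B(342,96,.008))
d=np.load("w3.npz");z=d["z_map"];print("z near end",z[20+230//2:20+330//2.2.__int__()+1:4,140+115])
E
```

```text
card end shoulder [0.4824 0.0291] along 0.0641 across 0.0006
card top-part end .182 [0.4837 0.0172] along 0.052 across 0.0005
card edge L [0.4815 0.0135] along 0.0487 across -0.0021
card edge R [0.4869 0.0141] along 0.0487 across 0.0033
U end mid [0.4825 0.0334] along 0.0683 across 0.0011
lever pivot region [0.4806 0.0494] along 0.0844 across 0.0011
wall upper L [0.4758 0.0069] along 0.0427 across -0.0085
wall R [0.4955 0.0091] along 0.0427 across 0.0113
bar [0.4755 0.0976] along 0.1329 across 0.0014
plate L [0.4358 0.077 ] along 0.117 across -0.0403
plate R [0.5187 0.086 ] along 0.1164 across 0.043
z near end [0.1575174  0.15950151 0.15950637 0.1595167  0.16084915 0.16093196
 0.16100098 0.16225858 0.15211347 0.14313327 0.13716091 0.13944253
 0.1394798 ]
```

```bash
python3 - <<'E'
from h import *
c=np.load("w3.npz");K=c["camera_matrix"];Z=c["z_map"];img=c["image"]
Rm=R.from_quat(c["orientation"]);o=np.array(c["xyz"])
v,u=np.mgrid[120:205,245:266]
a=(u-K[0,2])/K[0,0];b=(v-K[1,2])/K[1,1];t=np.hypot(a,b)+1e-9;s=np.tan(t)/t*Z[v,u]
P=Rm.apply(np.stack([a*s,-b*s,-Z[v,u]],-1).reshape(-1,3))+o
psi=np.radians(6.5);y=np.array([-np.sin(psi),np.cos(psi)]);x=np.array([np.cos(psi),np.sin(psi)]);T=np.array([.4891,-.0346])
al=(P[:,:2]-T)@y;ac=(P[:,:2]-T)@x
m=(P[:,2]>.1)
hsv=cv2.cvtColor(img,cv2.COLOR_RGB2HSV)[v,u].reshape(-1,3)
g=m&(hsv[:,0]>45)&(hsv[:,0]<80)
for h0 in np.arange(.11,.21,.008):
    k=g&(P[:,2]>=h0)&(P[:,2]<h0+.008)
    if k.sum(): print(round(h0,3),k.sum(),"along",al[k].min().round(4),al[k].max().round(4),"across",ac[k].min().round(4),ac[k].max().round(4),np.median(ac[k]).round(4))
E
```

```text
0.134 8 along 0.0619 0.0622 across -0.0016 0.0027 0.0006
0.142 17 along 0.0615 0.0622 across -0.0021 0.0026 0.0002
0.15 12 along 0.0608 0.0621 across -0.002 0.003 0.0011
0.158 306 along 0.0442 0.0622 across -0.002 0.0024 0.0002
0.166 24 along 0.0446 0.0454 across -0.0019 0.0023 -0.0001
0.174 42 along 0.0443 0.0454 across -0.0023 0.0027 0.0004
0.182 335 along 0.0316 0.0454 across -0.0023 0.0026 0.0001
0.19 7 along 0.0318 0.0326 across -0.0031 0.0034 0.0011
```

The card hangs vertical and centred on the TCP. The slot lies about 0.8 mm across from it, so I'll shift by that and descend.

Emit:
drive_tool(slide=[[0,0.003,0.04],[0,0.003,0.1],[0,0.003,0.16],[0,0.003,0.22],[0,0.003,0.28],[0,0.003,0.33],[0,0.003,0.37],[0,0.003,0.39]], rotation=[[0,0,0],[0,0,0],[0,0,0],[0,0,0],[0,0,0],[0,0,0],[0,0,0],[0,0,0]])

```text
clock: 9.4
eef_pos: [0.4896, -0.0351, 0.0791]
tool_rot: [0.666, 0.746, -0.0, -0.0]
ft_force: [-0.1, 0.6, -2.2]
grip_width: 0.013
grasp_force: 58.9
```

Emit:
drive_tool(slide=[[0,0,0.004],[0,0,0.008],[0,0,0.012],[0,0,0.016],[0,0,0.018],[0,0,0.018],[0,0,0.018],[0,0,0.018]], rotation=[[0,0,0],[0,0,0],[0,0,0],[0,0,0],[0,0,0],[0,0,0],[0,0,0],[0,0,0]])

```text
clock: 10.4
eef_pos: [0.4898, -0.0351, 0.0753]
tool_rot: [0.666, 0.746, 0.0, 0.0]
ft_force: [0.2, -0.3, -2.2]
grip_width: 0.0132
grasp_force: 58.9
```

Emit:
drive_tool(slide=[[0,0,0.003],[0,0,0.006],[0,0,0.009],[0,0,0.012],[0,0,0.012],[0,0,0.012],[0,0,0.012],[0,0,0.012]], rotation=[[0,0,0],[0,0,0],[0,0,0],[0,0,0],[0,0,0],[0,0,0],[0,0,0],[0,0,0]])

```text
clock: 11.4
eef_pos: [0.4898, -0.035, 0.0723]
tool_rot: [0.666, 0.746, 0.0, -0.0]
ft_force: [0.2, 0.4, -3.4]
grip_width: 0.0127
grasp_force: 58.9
```

Emit:
drive_tool(slide=[[0,0,0.003],[0,0,0.006],[0,0,0.009],[0,0,0.012],[0,0,0.012],[0,0,0.012],[0,0,0.012],[0,0,0.012]], rotation=[[0,0,0],[0,0,0],[0,0,0],[0,0,0],[0,0,0],[0,0,0],[0,0,0],[0,0,0]])

```text
clock: 12.4
eef_pos: [0.4898, -0.0351, 0.0693]
tool_rot: [0.666, 0.746, 0.0, 0.0]
ft_force: [-0.7, 0.1, -2.8]
grip_width: 0.0132
grasp_force: 58.9
```

Emit:
drive_tool(slide=[[0,0,0.003],[0,0,0.006],[0,0,0.008],[0,0,0.008],[0,0,0.008],[0,0,0.008],[0,0,0.008],[0,0,0.008]], rotation=[[0,0,0],[0,0,0],[0,0,0],[0,0,0],[0,0,0],[0,0,0],[0,0,0],[0,0,0]])

```text
clock: 13.4
eef_pos: [0.4898, -0.035, 0.0673]
tool_rot: [0.666, 0.746, -0.0, -0.0]
ft_force: [0.4, -0.1, -3.0]
grip_width: 0.0132
grasp_force: 58.9
```

Emit:
drive_tool(slide=[[0,0,0],[0,0,0],[0,0,0],[0,0,0],[0,0,0],[0,0,0],[0,0,0],[0,0,0]], rotation=[[0,0,0],[0,0,0],[0,0,0],[0,0,0],[0,0,0],[0,0,0],[0,0,0],[0,0,0]], gripper=1)

```text
clock: 14.4
eef_pos: [0.4898, -0.0351, 0.0673]
tool_rot: [0.666, 0.746, -0.0, -0.0]
ft_force: [-0.8, 0.1, 0.7]
grip_width: 0.0854
grasp_force: 0.0
```

Emit:
drive_tool(slide=[[0,0,-0.05],[0,0,-0.15],[0,0,-0.28],[0,0,-0.42],[0,0,-0.56],[0,0,-0.7],[0,0,-0.8],[0,0,-0.8]], rotation=[[0,0,0],[0,0,0],[0,0,0],[0,0,0],[0,0,0],[0,0,0],[0,0,0],[0,0,0]])

```text
clock: 15.4
eef_pos: [0.4911, -0.0352, 0.2703]
tool_rot: [0.666, 0.746, 0.002, 0.002]
ft_force: [0.9, 0.4, 0.0]
grip_width: 0.085
grasp_force: 0.0
```

```bash
python3 - <<'E'
from h import *
o=bot.get_obs();print(o["eef_pos"],o["ft_force"],o["clock"])
c=bot.camera("wrist");save(c,"w4");np.savez("w4.npz",**c)
s=bot.camera("side");np.savez("s4.npz",**s)
a=cv2.resize(c["image"][60:330,140:380],None,fx=2,fy=2,interpolation=cv2.INTER_CUBIC)
b=cv2.resize(s["image"][170:260,215:300],None,fx=3.5,fy=6,interpolation=cv2.INTER_CUBIC)
cv2.imwrite("pics/m4.png",np.hstack([a,b])[...,::-1])
E
```

```text
[ 0.49113791 -0.03515106  0.27033905] [0.86683617 0.4472618  0.00490868] 15.4
```

View pics/m4.png

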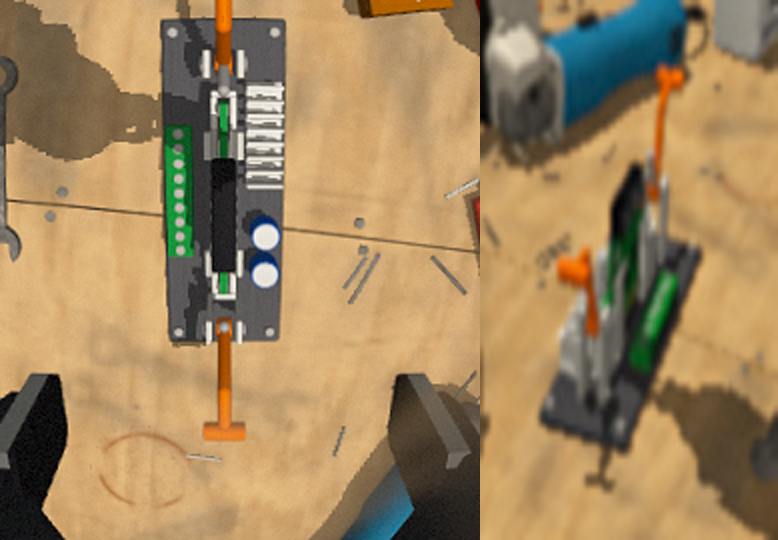

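The card stands straight in the slot: its bar runs from (223,158) to (223,270) in the crop, both ends are in the channel, and the levers are open. I'll check its height and tilt, then plan the left lever approach.

```bash
cat >> h.py <<'E'
C=np.array([.4898,-.0351]);psi=np.radians(6.5);Y=np.array([-np.sin(psi),np.cos(psi)]);X=np.array([np.cos(psi),np.sin(psi)])
def wcloud(c):
    K=c["camera_matrix"];Z=c["z_map"];v,u=np.mgrid[0:Z.shape[0],0:Z.shape[1]]
    a=(u-K[0,2])/K[0,0];b=(v-K[1,2])/K[1,1];t=np.hypot(a,b)+1e-9;s=np.where(t<1.4,np.tan(np.minimum(t,1.4))/t,0)*Z
    P=R.from_quat(c["orientation"]).apply(np.stack([a*s,-b*s,-Z],-1).reshape(-1,3))+np.array(c["xyz"])
    return np.c_[(P[:,:2]-C)@Y,(P[:,:2]-C)@X,P[:,2]].reshape(*Z.shape,3)
def L(al,ac,z): return tuple(np.r_[C+al*Y+ac*X,z])+(96.5,)
E
python3 - <<'E'
from h import *
c=np.load("w4.npz");Q=wcloud(c).reshape(-1,3);hsv=cv2.cvtColor(c["image"],cv2.COLOR_RGB2HSV).reshape(-1,3);zz=c["z_map"].ravel()>0
near=zz&(abs(Q[:,1])<.03)
for s in(-1,1):
    k=near&(abs(Q[:,0]-s*.018)<.012)&(Q[:,2]>.08)&(Q[:,2]<.12);print("bar top half",s,k.sum(),np.median(Q[k],0).round(4),Q[k,2].max().round(4))
    k=near&(abs(Q[:,0]-s*.053)<.006)&(hsv[:,0]>45)&(hsv[:,0]<80)&(Q[:,2]>.03)&(abs(Q[:,1])<.005);print("shoulder",s,k.sum(),np.median(Q[k],0).round(4))
    k=near&(abs(Q[:,0])>.115)&(np.sign(Q[:,0])==s)&(Q[:,2]>.085)&(Q[:,2]<.12);print("lever bar",s,k.sum(),Q[k].min(0).round(4) if k.any() else 0,Q[k].max(0).round(4) if k.any() else 0)
plan(L(.168,.0,.23),L(.168,0,.094),L(.10,0,.094))
E
```

```text
bar top half -1 268 [-0.0174  0.0005  0.0938] 0.096
shoulder -1 13 [-0.0564 -0.0008  0.0497]
lever bar -1 247 [-0.1375 -0.0124  0.1012] [-0.1159  0.0126  0.1103]
bar top half 1 299 [0.0177 0.0006 0.0938] 0.0961
shoulder 1 40 [0.0532 0.0002 0.0502]
lever bar 1 390 [ 0.115  -0.0122  0.1029] [0.1385 0.013  0.1119]
(np.float64(0.4707818600869917), np.float64(0.13182007175366672), np.float64(0.23), 96.5) slide [0.672, 0.001, 0.149] rot [0.001, 0.0, -0.0]
(np.float64(0.4707818600869917), np.float64(0.13182007175366672), np.float64(0.094), 96.5) slide [0.0, 0.0, 0.544] rot [0.0, 0.0, 0.0]
(np.float64(0.47847967862320934), np.float64(0.06425718556765875), np.float64(0.094), 96.5) slide [-0.272, -0.0, 0.0] rot [0.0, 0.0, 0.0]
```

Emit:
drive_tool(slide=[[0.11,0,0.02],[0.22,0,0.04],[0.34,0,0.07],[0.46,0,0.1],[0.58,0,0.12],[0.66,0,0.15],[0.672,0,0.15],[0.672,0,0.15]], rotation=[[0,0,0],[0,0,0],[0,0,0],[0,0,0],[0,0,0],[0,0,0],[0,0,0],[0,0,0]], gripper=0)

```text
clock: 16.5
eef_pos: [0.4704, 0.1315, 0.2293]
tool_rot: [0.666, 0.746, -0.001, -0.0]
ft_force: [-0.0, -0.1, 0.1]
grip_width: -0.0001
grasp_force: 0.0
```

Emit:
drive_tool(slide=[[0,0,0.08],[0,0,0.18],[0,0,0.28],[0,0,0.38],[0,0,0.48],[0,0,0.54],[0,0,0.544],[0,0,0.544]], rotation=[[0,0,0],[0,0,0],[0,0,0],[0,0,0],[0,0,0],[0,0,0],[0,0,0],[0,0,0]])

```text
clock: 17.5
eef_pos: [0.4715, 0.1318, 0.0946]
tool_rot: [0.666, 0.746, 0.001, 0.0]
ft_force: [-0.1, 0.2, -0.6]
grip_width: 0.0
grasp_force: 0.0
```

```bash
python3 - <<'E'
from h import *
o=bot.get_obs();p=o["eef_pos"];print(p,o["ft_force"],o["clock"],o["grip_width"],"along",(p[:2]-C)@Y,"across",(p[:2]-C)@X)
E
```

```text
[0.47148398 0.13179833 0.09460892] [-0.11854682  0.1868175  -0.55688306] 17.5 1.8440547888762414e-05 along 0.16789891441415272 across 0.0006951406903009202
```

Emit:
drive_tool(slide=[[-0.03,0,0],[-0.06,0,0],[-0.09,0,0],[-0.12,0,0],[-0.16,0,0],[-0.2,0,0],[-0.24,0,0],[-0.26,0,0]], rotation=[[0,0,0],[0,0,0],[0,0,0],[0,0,0],[0,0,0],[0,0,0],[0,0,0],[0,0,0]])

```text
clock: 18.5
eef_pos: [0.478, 0.0662, 0.0936]
tool_rot: [0.666, 0.746, -0.0, 0.0]
ft_force: [0.7, 1.4, 0.9]
grip_width: -0.0
grasp_force: 0.5
```

Emit:
drive_tool(slide=[[-0.01,0,0],[-0.02,0,0],[-0.03,0,0],[-0.04,0,0],[-0.05,0,0],[-0.06,0,0],[-0.07,0,0],[-0.07,0,0]], rotation=[[0,0,0],[0,0,0],[0,0,0],[0,0,0],[0,0,0],[0,0,0],[0,0,0],[0,0,0]])

```text
clock: 19.5
eef_pos: [0.4801, 0.0495, 0.0938]
tool_rot: [0.666, 0.746, -0.0, 0.0]
ft_force: [0.4, 0.4, 0.5]
grip_width: -0.0001
grasp_force: 0.0
```

Emit:
drive_tool(slide=[[-0.004,0,0],[-0.008,0,0],[-0.012,0,0],[-0.016,0,0],[-0.02,0,0],[-0.024,0,0],[-0.024,0,0],[-0.024,0,0]], rotation=[[0,0,0],[0,0,0],[0,0,0],[0,0,0],[0,0,0],[0,0,0],[0,0,0],[0,0,0]])

```text
clock: 20.5
eef_pos: [0.4806, 0.0447, 0.0938]
tool_rot: [0.666, 0.746, 0.001, -0.001]
ft_force: [-0.9, 5.6, -1.0]
grip_width: -0.0001
grasp_force: 2.5
```

Emit:
drive_tool(slide=[[-0.002,0,0],[-0.004,0,0],[-0.006,0,0],[-0.008,0,0],[-0.01,0,0],[-0.012,0,0],[-0.012,0,0],[-0.012,0,0]], rotation=[[0,0,0],[0,0,0],[0,0,0],[0,0,0],[0,0,0],[0,0,0],[0,0,0],[0,0,0]])

```text
clock: 21.5
eef_pos: [0.4809, 0.0421, 0.0937]
tool_rot: [0.666, 0.746, 0.001, -0.001]
ft_force: [0.2, 6.8, -0.4]
grip_width: -0.0002
grasp_force: 3.1
```

Emit:
drive_tool(slide=[[-0.003,0,0],[-0.006,0,0],[-0.009,0,0],[-0.012,0,0],[-0.015,0,0],[-0.016,0,0],[-0.016,0,0],[-0.016,0,0]], rotation=[[0,0,0],[0,0,0],[0,0,0],[0,0,0],[0,0,0],[0,0,0],[0,0,0],[0,0,0]])

```text
clock: 22.5
eef_pos: [0.4813, 0.0385, 0.0937]
tool_rot: [0.665, 0.746, 0.001, -0.001]
ft_force: [-0.3, 6.7, -1.5]
grip_width: -0.0001
grasp_force: 3.6
```

Emit:
drive_tool(slide=[[-0.002,0,0],[-0.004,0,0],[-0.006,0,0],[-0.008,0,0],[-0.008,0,0],[-0.008,0,0],[-0.008,0,0],[-0.008,0,0]], rotation=[[0,0,0],[0,0,0],[0,0,0],[0,0,0],[0,0,0],[0,0,0],[0,0,0],[0,0,0]])

```text
clock: 23.5
eef_pos: [0.4815, 0.0365, 0.0937]
tool_rot: [0.665, 0.746, 0.001, -0.001]
ft_force: [-0.6, 7.2, -0.9]
grip_width: 0.0002
grasp_force: 3.5
```

Emit:
drive_tool(slide=[[-0.002,0,0],[-0.004,0,0],[-0.006,0,0],[-0.008,0,0],[-0.008,0,0],[-0.008,0,0],[-0.008,0,0],[-0.008,0,0]], rotation=[[0,0,0],[0,0,0],[0,0,0],[0,0,0],[0,0,0],[0,0,0],[0,0,0],[0,0,0]])

```text
clock: 24.5
eef_pos: [0.4818, 0.0346, 0.0937]
tool_rot: [0.665, 0.746, 0.001, -0.001]
ft_force: [-1.0, 7.5, -1.4]
grip_width: 0.0
grasp_force: 3.7
```

Emit:
drive_tool(slide=[[-0.002,0,0],[-0.004,0,0],[-0.006,0,0],[-0.006,0,0],[-0.006,0,0],[-0.006,0,0],[-0.006,0,0],[-0.006,0,0]], rotation=[[0,0,0],[0,0,0],[0,0,0],[0,0,0],[0,0,0],[0,0,0],[0,0,0],[0,0,0]])

```text
clock: 25.5
eef_pos: [0.4819, 0.0331, 0.0937]
tool_rot: [0.665, 0.746, 0.001, -0.001]
ft_force: [-0.7, 7.5, -1.1]
grip_width: 0.0
grasp_force: 3.7
```

Emit:
drive_tool(slide=[[-0.002,0,0],[-0.004,0,0],[-0.006,0,0],[-0.006,0,0],[-0.006,0,0],[-0.006,0,0],[-0.006,0,0],[-0.006,0,0]], rotation=[[0,0,0],[0,0,0],[0,0,0],[0,0,0],[0,0,0],[0,0,0],[0,0,0],[0,0,0]])

```text
clock: 26.5
eef_pos: [0.4821, 0.0317, 0.0937]
tool_rot: [0.665, 0.746, 0.001, -0.001]
ft_force: [-0.4, 7.6, -0.6]
grip_width: 0.0002
grasp_force: 3.8
```

Emit:
drive_tool(slide=[[-0.002,0,0],[-0.004,0,0],[-0.006,0,0],[-0.006,0,0],[-0.006,0,0],[-0.006,0,0],[-0.006,0,0],[-0.006,0,0]], rotation=[[0,0,0],[0,0,0],[0,0,0],[0,0,0],[0,0,0],[0,0,0],[0,0,0],[0,0,0]])

```text
clock: 27.5
eef_pos: [0.4821, 0.031, 0.0937]
tool_rot: [0.665, 0.747, 0.002, -0.002]
ft_force: [-1.9, 10.4, -0.9]
grip_width: -0.0001
grasp_force: 4.9
```

Emit:
drive_tool(slide=[[-0.001,0,0],[-0.002,0,0],[-0.003,0,0],[-0.003,0,0],[-0.003,0,0],[-0.003,0,0],[-0.003,0,0],[-0.003,0,0]], rotation=[[0,0,0],[0,0,0],[0,0,0],[0,0,0],[0,0,0],[0,0,0],[0,0,0],[0,0,0]])

```text
clock: 28.5
eef_pos: [0.4822, 0.0307, 0.0937]
tool_rot: [0.665, 0.747, 0.002, -0.002]
ft_force: [-0.8, 11.6, -1.6]
grip_width: -0.0002
grasp_force: 5.5
```

Emit:
drive_tool(slide=[[-0.001,0,0],[-0.002,0,0],[-0.002,0,0],[-0.002,0,0],[-0.002,0,0],[-0.002,0,0],[-0.002,0,0],[-0.002,0,0]], rotation=[[0,0,0],[0,0,0],[0,0,0],[0,0,0],[0,0,0],[0,0,0],[0,0,0],[0,0,0]])

```text
clock: 29.5
eef_pos: [0.4822, 0.0305, 0.0936]
tool_rot: [0.665, 0.747, 0.002, -0.003]
ft_force: [-0.6, 11.4, -2.0]
grip_width: -0.0002
grasp_force: 5.9
```

Emit:
drive_tool(slide=[[-0.001,0,0],[-0.002,0,0],[-0.002,0,0],[-0.002,0,0],[-0.002,0,0],[-0.002,0,0],[-0.002,0,0],[-0.002,0,0]], rotation=[[0,0,0],[0,0,0],[0,0,0],[0,0,0],[0,0,0],[0,0,0],[0,0,0],[0,0,0]])

```text
clock: 30.5
eef_pos: [0.4822, 0.0302, 0.0936]
tool_rot: [0.665, 0.747, 0.002, -0.003]
ft_force: [-0.9, 12.5, -1.6]
grip_width: 0.0002
grasp_force: 6.3
```

```bash
python3 - <<'E'
from h import *
o=bot.get_obs();p=o["eef_pos"];print(p,o["ft_force"],o["clock"],o["tool_rot"],"along",(p[:2]-C)@Y,"across",(p[:2]-C)@X,o["grasp_force"])
c=bot.camera("wrist");np.savez("w5.npz",**c);Q=wcloud(c).reshape(-1,3);zz=c["z_map"].ravel()>0
for a in np.arange(-.032,.033,.008):
    k=zz&(abs(Q[:,1])<.008)&(abs(Q[:,0]-a)<.004)&(Q[:,2]>.07)&(Q[:,2]<.12)
    if k.sum()>3: print(a.round(3),k.sum(),np.median(Q[k,2]).round(4))
o=bot.get_obs();print(o["ft_force"])
E
```

```text
[0.4822327  0.030245   0.09364134] [-0.940984   12.45155042 -1.59950286] 30.5 [ 0.66491196  0.7469124   0.002401   -0.00286341] along 0.06578159102730194 across -0.00012139469236935217 6.304666846990585
-0.008 13 0.0916
0.0 100 0.0916
0.008 94 0.0909
0.016 61 0.0904
[-0.78829009 12.21968606 -1.38829571]
```

Emit:
drive_tool(slide=[[-0.001,0,0],[-0.002,0,0],[-0.002,0,0],[-0.002,0,0],[-0.002,0,0],[-0.002,0,0],[-0.002,0,0],[-0.002,0,0]], rotation=[[0,0,0],[0,0,0],[0,0,0],[0,0,0],[0,0,0],[0,0,0],[0,0,0],[0,0,0]])

```text
clock: 31.55
eef_pos: [0.4822, 0.03, 0.0936]
tool_rot: [0.665, 0.747, 0.003, -0.003]
ft_force: [-0.6, 13.2, -2.1]
grip_width: 0.0001
grasp_force: 6.7
```

Emit:
drive_tool(slide=[[0.02,0,0],[0.06,0,0],[0.12,0,-0.04],[0.14,0,-0.16],[0.14,0,-0.3],[0.14,0,-0.44],[0.14,0,-0.54],[0.14,0,-0.54]], rotation=[[0,0,0],[0,0,0],[0,0,0],[0,0,0],[0,0,0],[0,0,0],[0,0,0],[0,0,0]])

```text
clock: 32.55
eef_pos: [0.4804, 0.0615, 0.2317]
tool_rot: [0.666, 0.746, 0.002, 0.002]
ft_force: [0.2, 1.6, 0.1]
grip_width: -0.0004
grasp_force: 0.0
```

```bash
python3 - <<'E'
from h import *
o=bot.get_obs();p=o["eef_pos"];print(p,o["ft_force"],o["clock"],"along",(p[:2]-C)@Y)
c=bot.camera("wrist");np.savez("w6.npz",**c);Q=wcloud(c).reshape(-1,3);zz=c["z_map"].ravel()>0
for a in np.arange(-.032,.033,.008):
    k=zz&(abs(Q[:,1])<.008)&(abs(Q[:,0]-a)<.004)&(Q[:,2]>.07)&(Q[:,2]<.12)
    if k.sum()>3: print(a.round(3),k.sum(),np.median(Q[k,2]).round(4))
plan(L(-.08,0,.23),L(-.168,0,.23),L(-.168,0,.094))
E
```

```text
[0.48043749 0.06153898 0.23166098] [0.2387099  1.60097366 0.06800431] 32.55 along 0.0970776397552813
(np.float64(0.49885625710143255), np.float64(-0.114585748454127), np.float64(0.23), 96.5) slide [-0.708, -0.003, 0.0] rot [0.006, 0.001, 0.001]
(np.float64(0.5088181399130084), np.float64(-0.2020200717536667), np.float64(0.23), 96.5) slide [-0.352, 0.0, 0.0] rot [0.0, 0.0, 0.0]
(np.float64(0.5088181399130084), np.float64(-0.2020200717536667), np.float64(0.094), 96.5) slide [0.0, 0.0, 0.544] rot [0.0, 0.0, 0.0]
```

Emit:
drive_tool(slide=[[-0.12,0,0],[-0.26,0,0],[-0.42,0,0],[-0.58,0,0],[-0.72,0,0],[-0.86,0,0],[-0.95,0,0],[-1,0,0]], rotation=[[0,0,0],[0,0,0],[0,0,0],[0,0,0],[0,0,0],[0,0,0],[0,0,0],[0,0,0]])

```text
clock: 33.6
eef_pos: [0.5064, -0.1881, 0.2273]
tool_rot: [0.666, 0.746, -0.001, -0.001]
ft_force: [0.4, 0.1, 1.0]
grip_width: -0.0002
grasp_force: 0.0
```

```bash
python3 - <<'E'
from h import *
c=bot.camera("wrist");np.savez("w7.npz",**c);Q=wcloud(c).reshape(-1,3);zz=c["z_map"].ravel()>0
for a in np.arange(-.032,.033,.008):
    k=zz&(abs(Q[:,1])<.008)&(abs(Q[:,0]-a)<.004)&(Q[:,2]>.07)&(Q[:,2]<.12)
    if k.sum()>3: print(a.round(3),k.sum(),np.median(Q[k,2]).round(4))
k=zz&(abs(Q[:,1])<.03)&(Q[:,0]>.035)&(Q[:,0]<.1)&(Q[:,2]>.105)&(Q[:,2]<.13);print("L bar",k.sum(),Q[k].min(0).round(4),Q[k].max(0).round(4))
plan(L(-.168,0,.23),L(-.168,0,.094))
E
```

```text
-0.032 45 0.0764
-0.024 162 0.0925
-0.016 128 0.093
-0.008 123 0.0923
0.0 120 0.0918
0.008 123 0.0913
0.016 115 0.0908
0.024 28 0.0902Traceback (most recent call last):
  File "<stdin>", line 6, in <module>
    return umr_minimum(a, axis, None, out, keepdims, initial, where)
ValueError: zero-size array to reduction operation minimum which has no identity
```

Emit:
drive_tool(slide=[[-0.04,0,0],[-0.056,0,0.1],[-0.056,0,0.2],[-0.056,0,0.3],[-0.056,0,0.4],[-0.056,0,0.5],[-0.056,0,0.535],[-0.056,0,0.535]], rotation=[[0,0,0],[0,0,0],[0,0,0],[0,0,0],[0,0,0],[0,0,0],[0,0,0],[0,0,0]])

```text
clock: 34.65
eef_pos: [0.5085, -0.2007, 0.0948]
tool_rot: [0.666, 0.746, -0.0, -0.0]
ft_force: [0.2, 0.5, 0.9]
grip_width: -0.0001
grasp_force: 0.0
```

```bash
python3 - <<'E'
from h import *
o=bot.get_obs();p=o["eef_pos"];print(p,o["ft_force"],o["clock"],o["tool_rot"],"along",(p[:2]-C)@Y,"across",(p[:2]-C)@X)
plan(L(-.168,0,.094),L(-.085,0,.094))
E
```

```text
[ 0.50852324 -0.2007485   0.09482173] [0.18780357 0.46418043 0.86584408] 34.65 [ 6.65593496e-01  7.46314289e-01 -1.75417540e-04 -4.99867944e-04] along -0.16670321507051086 across -0.00014905973557671103
(np.float64(0.5088181399130084), np.float64(-0.2020200717536667), np.float64(0.094), 96.5) slide [-0.005, 0.001, 0.003] rot [-0.002, -0.001, 0.002]
(np.float64(0.4994222731702721), np.float64(-0.11955360773250995), np.float64(0.094), 96.5) slide [0.332, -0.0, 0.0] rot [0.0, 0.0, 0.0]
```

Emit:
drive_tool(slide=[[0.03,0,0],[0.06,0,0],[0.09,0,0],[0.12,0,0],[0.16,0,0],[0.2,0,0],[0.24,0,0],[0.26,0,0]], rotation=[[0,0,0],[0,0,0],[0,0,0],[0,0,0],[0,0,0],[0,0,0],[0,0,0],[0,0,0]])

```text
clock: 35.65
eef_pos: [0.5009, -0.1354, 0.0947]
tool_rot: [0.665, 0.746, 0.0, -0.001]
ft_force: [0.5, -0.9, 0.3]
grip_width: 0.0001
grasp_force: 0.5
```

Emit:
drive_tool(slide=[[0.007,0,0],[0.014,0,0],[0.021,0,0],[0.028,0,0],[0.035,0,0],[0.042,0,0],[0.05,0,0],[0.05,0,0]], rotation=[[0,0,0],[0,0,0],[0,0,0],[0,0,0],[0,0,0],[0,0,0],[0,0,0],[0,0,0]])

```text
clock: 36.65
eef_pos: [0.4999, -0.1239, 0.095]
tool_rot: [0.666, 0.746, 0.0, -0.0]
ft_force: [0.5, 0.9, -0.3]
grip_width: -0.0001
grasp_force: 0.0
```

Emit:
drive_tool(slide=[[0.004,0,0],[0.008,0,0],[0.012,0,0],[0.016,0,0],[0.02,0,0],[0.024,0,0],[0.024,0,0],[0.024,0,0]], rotation=[[0,0,0],[0,0,0],[0,0,0],[0,0,0],[0,0,0],[0,0,0],[0,0,0],[0,0,0]])

```text
clock: 37.65
eef_pos: [0.4993, -0.1185, 0.0951]
tool_rot: [0.666, 0.746, -0.0, 0.0]
ft_force: [0.1, -3.4, -0.6]
grip_width: -0.0
grasp_force: 1.5
```

Emit:
drive_tool(slide=[[0.004,0,0],[0.008,0,0],[0.012,0,0],[0.016,0,0],[0.02,0,0],[0.024,0,0],[0.024,0,0],[0.024,0,0]], rotation=[[0,0,0],[0,0,0],[0,0,0],[0,0,0],[0,0,0],[0,0,0],[0,0,0],[0,0,0]])

```text
clock: 38.65
eef_pos: [0.4986, -0.1122, 0.0951]
tool_rot: [0.666, 0.746, 0.0, -0.0]
ft_force: [-0.3, -5.5, -1.7]
grip_width: -0.0003
grasp_force: 2.2
```

Emit:
drive_tool(slide=[[0.002,0,0],[0.004,0,0],[0.006,0,0],[0.008,0,0],[0.008,0,0],[0.008,0,0],[0.008,0,0],[0.008,0,0]], rotation=[[0,0,0],[0,0,0],[0,0,0],[0,0,0],[0,0,0],[0,0,0],[0,0,0],[0,0,0]])

```text
clock: 39.65
eef_pos: [0.4984, -0.1103, 0.0951]
tool_rot: [0.666, 0.746, 0.0, 0.0]
ft_force: [0.4, -5.2, -1.2]
grip_width: -0.0
grasp_force: 2.4
```

Emit:
drive_tool(slide=[[0.002,0,0],[0.004,0,0],[0.006,0,0],[0.008,0,0],[0.008,0,0],[0.008,0,0],[0.008,0,0],[0.008,0,0]], rotation=[[0,0,0],[0,0,0],[0,0,0],[0,0,0],[0,0,0],[0,0,0],[0,0,0],[0,0,0]])

```text
clock: 40.65
eef_pos: [0.4982, -0.1084, 0.0951]
tool_rot: [0.666, 0.746, -0.0, 0.0]
ft_force: [0.5, -3.5, -2.0]
grip_width: 0.0
grasp_force: 2.5
```

Emit:
drive_tool(slide=[[0.002,0,0],[0.004,0,0],[0.006,0,0],[0.008,0,0],[0.008,0,0],[0.008,0,0],[0.008,0,0],[0.008,0,0]], rotation=[[0,0,0],[0,0,0],[0,0,0],[0,0,0],[0,0,0],[0,0,0],[0,0,0],[0,0,0]])

```text
clock: 41.65
eef_pos: [0.4979, -0.1065, 0.0951]
tool_rot: [0.666, 0.746, -0.0, 0.0]
ft_force: [1.3, -5.8, -0.9]
grip_width: 0.0001
grasp_force: 2.6
```

Emit:
drive_tool(slide=[[0.002,0,0],[0.004,0,0],[0.006,0,0],[0.006,0,0],[0.006,0,0],[0.006,0,0],[0.006,0,0],[0.006,0,0]], rotation=[[0,0,0],[0,0,0],[0,0,0],[0,0,0],[0,0,0],[0,0,0],[0,0,0],[0,0,0]])

```text
clock: 42.65
eef_pos: [0.4977, -0.1051, 0.0951]
tool_rot: [0.666, 0.746, -0.0, 0.0]
ft_force: [1.0, -5.6, -1.4]
grip_width: 0.0002
grasp_force: 2.7
```

Emit:
drive_tool(slide=[[0.002,0,0],[0.004,0,0],[0.006,0,0],[0.006,0,0],[0.006,0,0],[0.006,0,0],[0.006,0,0],[0.006,0,0]], rotation=[[0,0,0],[0,0,0],[0,0,0],[0,0,0],[0,0,0],[0,0,0],[0,0,0],[0,0,0]])

```text
clock: 43.65
eef_pos: [0.4976, -0.1036, 0.0951]
tool_rot: [0.666, 0.746, -0.0, 0.0]
ft_force: [-0.2, -5.5, -0.9]
grip_width: -0.0002
grasp_force: 2.7
```

Emit:
drive_tool(slide=[[0.002,0,0],[0.004,0,0],[0.006,0,0],[0.006,0,0],[0.006,0,0],[0.006,0,0],[0.006,0,0],[0.006,0,0]], rotation=[[0,0,0],[0,0,0],[0,0,0],[0,0,0],[0,0,0],[0,0,0],[0,0,0],[0,0,0]])

```text
clock: 44.65
eef_pos: [0.4975, -0.1022, 0.0951]
tool_rot: [0.666, 0.746, -0.0, 0.0]
ft_force: [1.3, -6.4, -0.7]
grip_width: -0.0001
grasp_force: 2.8
```

Emit:
drive_tool(slide=[[0.002,0,0],[0.004,0,0],[0.006,0,0],[0.006,0,0],[0.006,0,0],[0.006,0,0],[0.006,0,0],[0.006,0,0]], rotation=[[0,0,0],[0,0,0],[0,0,0],[0,0,0],[0,0,0],[0,0,0],[0,0,0],[0,0,0]])

```text
clock: 45.65
eef_pos: [0.4973, -0.1009, 0.0951]
tool_rot: [0.666, 0.746, -0.0, 0.0]
ft_force: [0.8, -5.9, -0.8]
grip_width: -0.0001
grasp_force: 3.1
```

Emit:
drive_tool(slide=[[0.002,0,0],[0.004,0,0],[0.006,0,0],[0.006,0,0],[0.006,0,0],[0.006,0,0],[0.006,0,0],[0.006,0,0]], rotation=[[0,0,0],[0,0,0],[0,0,0],[0,0,0],[0,0,0],[0,0,0],[0,0,0],[0,0,0]])

```text
clock: 46.65
eef_pos: [0.4973, -0.1003, 0.0952]
tool_rot: [0.666, 0.746, -0.001, 0.001]
ft_force: [1.9, -8.7, -1.0]
grip_width: -0.0002
grasp_force: 4.2
```

Emit:
drive_tool(slide=[[0.002,0,0],[0.004,0,0],[0.005,0,0],[0.005,0,0],[0.005,0,0],[0.005,0,0],[0.005,0,0],[0.005,0,0]], rotation=[[0,0,0],[0,0,0],[0,0,0],[0,0,0],[0,0,0],[0,0,0],[0,0,0],[0,0,0]])

```text
clock: 47.65
eef_pos: [0.4972, -0.0998, 0.0953]
tool_rot: [0.666, 0.746, -0.001, 0.002]
ft_force: [-0.2, -11.6, -2.1]
grip_width: 0.0
grasp_force: 5.2
```

Emit:
drive_tool(slide=[[0.001,0,0],[0.002,0,0],[0.002,0,0],[0.002,0,0],[0.002,0,0],[0.002,0,0],[0.002,0,0],[0.002,0,0]], rotation=[[0,0,0],[0,0,0],[0,0,0],[0,0,0],[0,0,0],[0,0,0],[0,0,0],[0,0,0]])

```text
clock: 48.65
eef_pos: [0.4972, -0.0996, 0.0953]
tool_rot: [0.666, 0.746, -0.002, 0.002]
ft_force: [0.2, -10.3, -1.8]
grip_width: 0.0002
grasp_force: 5.6
```

Emit:
drive_tool(slide=[[0.001,0,0],[0.002,0,0],[0.003,0,0],[0.003,0,0],[0.003,0,0],[0.003,0,0],[0.003,0,0],[0.003,0,0]], rotation=[[0,0,0],[0,0,0],[0,0,0],[0,0,0],[0,0,0],[0,0,0],[0,0,0],[0,0,0]])

```text
clock: 49.65
eef_pos: [0.4972, -0.0993, 0.0954]
tool_rot: [0.667, 0.745, -0.002, 0.002]
ft_force: [1.2, -13.3, -1.0]
grip_width: 0.0
grasp_force: 6.2
```

Emit:
drive_tool(slide=[[0.001,0,0],[0.002,0,0],[0.002,0,0],[0.002,0,0],[0.002,0,0],[0.002,0,0],[0.002,0,0],[0.002,0,0]], rotation=[[0,0,0],[0,0,0],[0,0,0],[0,0,0],[0,0,0],[0,0,0],[0,0,0],[0,0,0]])

```text
clock: 50.65
eef_pos: [0.4972, -0.0991, 0.0954]
tool_rot: [0.667, 0.745, -0.002, 0.003]
ft_force: [0.9, -13.7, -0.9]
grip_width: -0.0003
grasp_force: 6.6
```

Both levers have been leaned on with about 13 N. I'll back off, raise the arm and check.

Emit:
drive_tool(slide=[[-0.02,0,0],[-0.06,0,0],[-0.12,0,-0.04],[-0.16,0,-0.16],[-0.2,0,-0.3],[-0.25,0,-0.44],[-0.25,0,-0.54],[-0.25,0,-0.54]], rotation=[[0,0,0],[0,0,0],[0,0,0],[0,0,0],[0,0,0],[0,0,0],[0,0,0],[0,0,0]])

```text
clock: 51.65
eef_pos: [0.5052, -0.1588, 0.2329]
tool_rot: [0.666, 0.746, 0.001, 0.002]
ft_force: [-0.1, -0.0, -1.0]
grip_width: -0.0003
grasp_force: 0.0
```

```bash
python3 - <<'E'
from h import *
o=bot.get_obs();print(o["eef_pos"],o["ft_force"],o["clock"])
c=bot.camera("wrist");save(c,"w8");Q=wcloud(c).reshape(-1,3);zz=c["z_map"].ravel()>0
for a in np.arange(-.032,.033,.008):
    k=zz&(abs(Q[:,1])<.008)&(abs(Q[:,0]-a)<.004)&(Q[:,2]>.07)&(Q[:,2]<.1)
    if k.sum()>3: print(a.round(3),k.sum(),np.median(Q[k,1:],0).round(4))
cv2.imwrite("pics/m8.png",cv2.resize(c["image"][0:240,130:400],None,fx=2.4,fy=2.4,interpolation=cv2.INTER_CUBIC)[...,::-1])
E
```

```text
[ 0.50522793 -0.15879285  0.23286872] [-0.13682746 -0.04019785 -0.96525957] 51.65
-0.032 85 [-0.0002  0.0871]
-0.024 127 [-0.0002  0.0877]
-0.016 122 [0.0008 0.0877]
-0.008 119 [0.0008 0.0878]
0.0 117 [0.0008 0.0877]
0.008 118 [0.0008 0.0877]
0.016 123 [0.0009 0.0877]
0.024 123 [0.0009 0.0877]
0.032 42 [0.0004 0.0877]
```

View pics/m8.png

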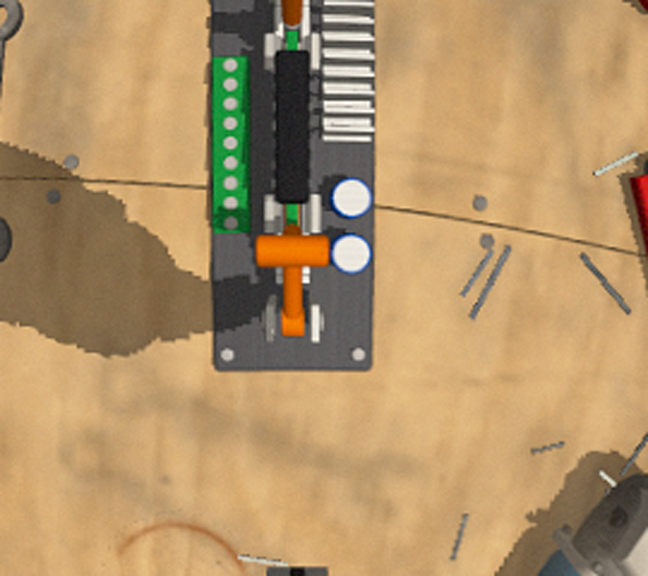

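The picture shows the card's bar upright from (291,52) to (291,202) and the right lever swung in at (292,250). Measured by depth, the bar top is level at 87.7 mm, which is 6.1 mm lower than before at both ends. I'm handing it in.

```bash
python3 -c "
from h import *
print(bot.job_done())"
```

```text
the job is handed in; nothing more can be done
None
```

The card is in the slot and seated with both levers: it sits level and 6.1 mm lower than when first placed. I leaned on each bar at about 13 N, and handed the job in at 51.7 s; no verdict was shown.

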